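Lay the drying tent pegs out in order of length

TASK

Lay the four blue Y-pegs flat on the wooden board in order of length, one peg along each of the four dark lines and centred on its cross tick, with the longest on the line at the end of the row on the side of the table where the black case stands and the shortest at the other end. Either end of a peg may point forward; let go of them all and leave them lying still.

Things in the scene. Friction and masses are not known exactly. Their poses are not given: they have to be found in the camera images.
- peg_100: loose blue aluminium Y-section peg, 100 mm long, 19 to 55 g, lying on two of its three equal fins: 23.5 mm wide, 21 mm high. Fin edges are 7 mm beads; the lower two are its widest part, 3.5 mm above its support: grip across them, fingertips about 2 mm above the support. Origin: on the long axis, midway, 8.25 mm above the support. x axis: along the peg to its point (last 18 mm taper).
- peg_130: loose blue aluminium Y-section peg, 130 mm long, 19 to 55 g, lying on two of its three equal fins: 23.5 mm wide, 21 mm high. Fin edges are 7 mm beads; the lower two are its widest part, 3.5 mm above its support: grip across them, fingertips about 2 mm above the support. Origin: on the long axis, midway, 8.25 mm above the support. x axis: along the peg to its point (last 18 mm taper).
- peg_160: loose blue aluminium Y-section peg, 160 mm long, 19 to 55 g, lying on two of its three equal fins: 23.5 mm wide, 21 mm high. Fin edges are 7 mm beads; the lower two are its widest part, 3.5 mm above its support: grip across them, fingertips about 2 mm above the support. Origin: on the long axis, midway, 8.25 mm above the support. x axis: along the peg to its point (last 18 mm taper).
- peg_190: loose blue aluminium Y-section peg, 190 mm long, 19 to 55 g, lying on two of its three equal fins: 23.5 mm wide, 21 mm high. Fin edges are 7 mm beads; the lower two are its widest part, 3.5 mm above its support: grip across them, fingertips about 2 mm above the support. Origin: on the long axis, midway, 8.25 mm above the support. x axis: along the peg to its point (last 18 mm taper).
- mark_1: mark 1 of 4 from the row's left (+y) end: dark line 195 x 5 mm with a 36 mm cross tick at its middle, on a pale fixed board (210 x 270 mm, 14 mm thick, flat top). Origin: at the tick, on the board's top, 14 mm above the table. x axis along the line, away from the robot; y along the row, leftward. Lines are parallel, 66 mm apart.
- mark_2: mark 2 of 4 from the row's left (+y) end: dark line 195 x 5 mm with a 36 mm cross tick at its middle, on a pale fixed board (210 x 270 mm, 14 mm thick, flat top). Origin: at the tick, on the board's top, 14 mm above the table. x axis along the line, away from the robot; y along the row, leftward. Lines are parallel, 66 mm apart.
- mark_3: mark 3 of 4 from the row's left (+y) end: dark line 195 x 5 mm with a 36 mm cross tick at its middle, on a pale fixed board (210 x 270 mm, 14 mm thick, flat top). Origin: at the tick, on the board's top, 14 mm above the table. x axis along the line, away from the robot; y along the row, leftward. Lines are parallel, 66 mm apart.
- mark_4: mark 4 of 4 from the row's left (+y) end: dark line 195 x 5 mm with a 36 mm cross tick at its middle, on a pale fixed board (210 x 270 mm, 14 mm thick, flat top). Origin: at the tick, on the board's top, 14 mm above the table. x axis along the line, away from the robot; y along the row, leftward. Lines are parallel, 66 mm apart.
- case_front (a point): point on a fixed black plastic case: open tray 120 x 180 x 55 mm with grey fittings, its door swung back flat on the table behind it, at the back left or back right of the table. The point: middle of the tray's front (robot-side) face, 50 mm above the table. It shows which end of the row gets the longest peg: left (mark 1) if its y is above 0, right (mark 4) if below.
There are look-alikes about, which are no part of the job. What is shaped like the peg_190 but orange or yellow is not meant.

How it is judged:
By the outcome, as a careful person would: the job done as asked, in the order asked, and still so for the second after the job is handed in, with the robot touching nothing.
It also fails if it takes over 99 s, if anything falls off the work surface, if the arm or the gripper's body presses on something with over 40 N, if the wrist force passes 120 N, or if a joint passes its speed limit or range.

ROBOT

A 6-joint arm with a two-finger parallel gripper is mounted at the origin on the work surface. World frame = base frame: x ahead of the robot, y to its left, z up, the work surface at z = 0. Lengths are in mm, angles in rad, forces in N, time in s.
With the tool pointing down it reaches from about 350 to 975 mm from the base axis. Payload 7.1 kg.
Tool frame: the origin (TCP) lies midway between the tips of the shut fingers; the grasp point (between the pads) lies 19 mm behind it; z points along the fingers, y is the line along which they close (so a half turn about z gives the same grasp; the last joint's range is limited). The gripper opens to 88 mm and grips with 3 to 60 N. Pads are 20 mm wide; open, the fingers measure 115 mm over their backs; the gripper's body (75 mm by 178 mm) begins 61 mm behind the grasp point.
Start: joints at [1.307, 0.423, 1.63, -0, 1.089, -0.019], TCP at [151.445, 606.357, 222.675] pointing down, gripper open.
Joint ranges: [-3, 3], [-0.9, 2.11], [0.09, 2.58], [-1.31, 4.45], [0.11, 2.69], [-2.54, 2.54]. Speed limits (rad/s): [2.39, 2.39, 3.01, 3.14, 3.14, 3.14].

INTERFACE

Orientations are given as a rotation vector (axis times angle).
In Python, from workcell import ctrl gives the robot as it stands. The module is installed in compiled form; this text tells all that it offers.
- The arm moves only by the tool servo_tool, never from a script. Its argument "increments" is a list of rows, each a list of 7 numbers: the shift along the world's x, y, z in cm, then the turn, a rotation vector about the world's x, y, z in degrees, then the opening, from -1 (shut) to 1 (fully open). A call has 1 to 20 rows; each row is the pose to reach, as a shift and turn from the pose commanded when the call began; what a row does not reach only later rows make up. A row lasts 1/12 s, in which the tool goes at most 41.7 mm and 7.16 degrees, less where a joint would pass 70% of its speed; a pose out of reach is approached as far as the arm can. A call with a gripper value outside its range is refused whole. The fingers move at their own pace and stop on an object; the grip force is fixed at half the most. Time passes only in rows, so rows that repeat a pose let the fingers close. It gives the time, the measured TCP pose, the force, the opening and the grip force at its end, in the units of the state.
- ctrl.get_obs(): the state, without advancing time (a new reading comes with each control period).
- ctrl.get_image(name): name is "scene" or "top"; returns a dict with "image" (400x640x3 uint8, red, green, blue), "fx", "fy", "cx", "cy" (pixels), "k1" (the pictures are not rectified: a ray, as slopes to the right and down, at radius r is drawn at 1 + k1 r^2 times it, then the intrinsics apply), "extrinsics" (4x4, takes a point from camera to world coordinates). Camera axes: x right, y up, looking along -z (the intrinsics and any distortion apply to the point x, -y, -z); pixel columns grow to the right and rows downward; lengths in mm; the calibration is good to about 2 mm. A picture is of the moment at which its call begins. There is no depth.
- ctrl.close_job(): hands the job in; it is judged then, once.
The state is a dict: "t": time; "qpos": joint angles; "qvel": joint speeds; "joint_torque": joint torques, N m; "ee_pos": TCP position; "orientation": TCP orientation; "ft_force": force on the tool from outside, world axes, zero at the start; "moment": the same for the moment, N m; "width": finger opening in mm; "grasp_force": force on a finger pad.
Only numpy, scipy, OpenCV 4.12 (cv2) and the standard library are available. Lean on these libraries where they do the work, as an engineer would, in place of code of your own. Each camera call takes 0.05 s, during which the arm holds its last target. There are 200 camera calls.

## Working session

There is one attempt and no reset: what is moved stays moved. The work goes in short steps, Python scripts to look and compute and a tool call to move; the robot and the scene stay as the last step left them, time stands still between calls to the robot, and variables do not carry over. Pictures are saved under pics/ and viewed, at most 14 in all, crops included, and the job is handed in when it is done.

Besides the shell and the picture viewer there is one more tool, called after ">>>" as name(argument=value, ...), one argument or row to a line, values as JSON. servo_tool: Moves the arm, as the interface text tells. Its arguments: {"type":"object","properties":{"increments":{"type":"array","items":{"type":"array","items":{"type":"number"}}}},"required":["increments"]}

```bash
mkdir -p pics
python3 - <<'E'
from workcell import ctrl
import cv2,numpy as np
o=ctrl.get_obs();print(o)
for n in("scene","top"):
    d=ctrl.get_image(n);cv2.imwrite(f"pics/{n}0.png",d["image"][:,:,::-1])
    print(n,d["fx"],d["fy"],d["cx"],d["cy"],d["k1"],np.round(d["extrinsics"],3).tolist())
E
```

```text
{'t': 0.0, 'qpos': array([ 1.30698088e+00,  4.23813129e-01,  1.63069952e+00,  6.44968453e-06,
        1.08858312e+00, -1.89594169e-02]), 'qvel': array([ 1.55883508e-03,  1.39789180e-03, -1.11946875e-03, -8.23617744e-05,
       -1.88331703e-03,  1.72275618e-04]), 'joint_torque': array([-1.56343009e-05, -5.44626939e+01, -2.73655128e+01,  6.44238107e-02,
        2.28468730e-02, -1.16177639e-04]), 'ee_pos': array([151.31370299, 605.83206852, 221.91525426]), 'orientation': array([-3.83636855e-01, -3.11786070e+00,  2.33610015e-03]), 'ft_force': array([ 0.10854277,  0.88918466, -0.37773251]), 'moment': array([0.0240096 , 0.04258925, 0.00315504]), 'grasp_force': 0.0, 'width': 87.96745129167475}
scene 403.4368432740798 403.4368432740798 315.8151737816866 197.1659266862569 -0.10472020210282361 [[0.44, -0.734, 0.518, 1079.627], [0.898, 0.37, -0.239, -346.393], [-0.017, 0.57, 0.821, 1070.146], [0.0, 0.0, 0.0, 1.0]]
top 450.2237966772037 450.2237966772037 317.3818041483802 205.62100813236447 -0.007148011619945383 [[0.003, 0.998, -0.068, 344.125], [-1.0, 0.002, -0.007, -50.54], [-0.007, 0.068, 0.998, 1214.511], [0.0, 0.0, 0.0, 1.0]]
```

View pics/top0.png

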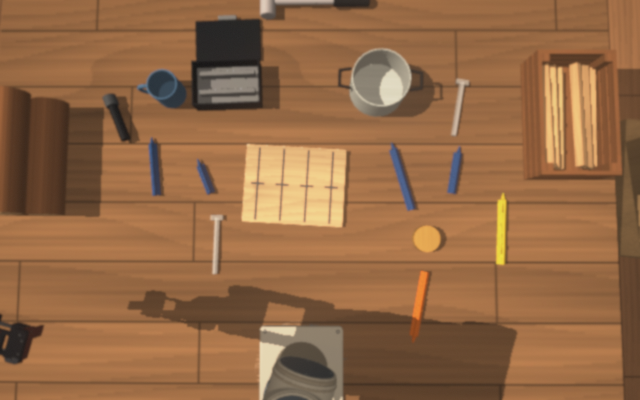

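View pics/scene0.png

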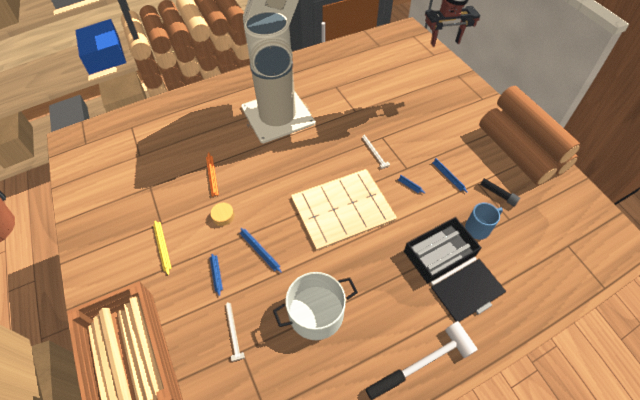

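Top view: the blue pegs are at about (155,167), (205,177), (402,177) and (455,170). The orange look-alike at (420,305) and the yellow one at (502,230) are excluded by colour, and the blue mug at (163,87) isn't a peg. The case is at (228,85), left of centre, so y should be above 0. I'll measure now.

```bash
cat > h.py <<'E'
from workcell import ctrl
import cv2,numpy as np
def ray(d,uv,z):
    K=np.array([[d["fx"],0,d["cx"]],[0,d["fy"],d["cy"]],[0,0,1.]])
    p=cv2.undistortPoints(np.float64(uv).reshape(-1,1,2),K,np.array([d["k1"],0,0,0]))[:,0]
    E=np.array(d["extrinsics"]);v=np.c_[p[:,0],-p[:,1],-np.ones(len(p))]@E[:3,:3].T
    return E[:3,3]+v*((z-E[2,3])/v[:,2])[:,None]
S=4
def up(d): return cv2.resize(d["image"],None,fx=S,fy=S,interpolation=cv2.INTER_CUBIC)
def comps(m,d,z,amin):
    n,l,st,c=cv2.connectedComponentsWithStats(m.astype(np.uint8))
    for i in range(1,n):
        if st[i,4]<amin*S*S: continue
        y,x=np.nonzero(l==i); uv=np.c_[x+.5,y+.5]/S-.5
        yield uv.mean(0),ray(d,uv,z)[:,:2]
def axis(P):
    (c,(w,h),a)=cv2.minAreaRect(np.float32(P))
    C=P.mean(0);v=np.linalg.svd(P-C,full_matrices=False)[2][0] if len(P)<20000 else np.linalg.eigh(np.cov((P-C).T))[1][:,1]
    if v[0]<0:v=-v
    s=(P-C)@v;t=(P-C)@[-v[1],v[0]]
    return C+v*(s.max()+s.min())/2,np.degrees(np.arctan2(v[1],v[0])),np.ptp(s),np.ptp(t),np.mean(s)-(s.max()+s.min())/2
def pegs(d,z=3.5):
    im=up(d);H=cv2.cvtColor(im,cv2.COLOR_RGB2HSV)
    m=(H[...,0]>100)&(H[...,0]<130)&(H[...,1]>110)&(H[...,2]>40)
    for uv,P in comps(m,d,z,60):
        c,a,L,w,k=axis(P); 
        if 80<L<230 and w<50: print("peg px",uv.round(1),"c",c.round(1),"ang",round(a,1),"L",round(L,1),"w",round(w,1),"skew",round(k,1))
def marks(d):
    im=up(d);H=cv2.cvtColor(im,cv2.COLOR_RGB2HSV);g=cv2.cvtColor(im,cv2.COLOR_RGB2GRAY)
    pale=((g>150)&(H[...,0]<30)&(H[...,1]>50)&(H[...,1]<170)).astype(np.uint8)
    pale=cv2.morphologyEx(pale,cv2.MORPH_CLOSE,np.ones((17,17)))
    cs=cv2.findContours(pale,0,2)[0]
    def near(c):
        q=ray(d,c.reshape(-1,2).mean(0)/S,14)[0];return abs(q[1])<200 and 300<q[0]<800
    c=max([c for c in cs if near(c)],key=cv2.contourArea)
    b=np.zeros_like(pale);cv2.drawContours(b,[cv2.convexHull(c)],-1,1,-1);b=cv2.erode(b,np.ones((9,9)))
    bh=cv2.morphologyEx(g,cv2.MORPH_BLACKHAT,np.ones((33,33)))
    R=cv2.minAreaRect(np.float32(ray(d,cv2.convexHull(c).reshape(-1,2)/S,14)[:,:2]));print("board",R)
    for uv,P in comps((bh>35)&(b>0),d,14,40):
        c,a,L,w,k=axis(P);print("mark px",uv.round(1),"c",c.round(1),"mean",P.mean(0).round(1),"ang",round(a,1),"L",round(L,1),"w",round(w,1))
E
python3 - <<'E'
from h import *
for n in("top","scene"):
    d=ctrl.get_image(n);print(n);pegs(d);marks(d)
    if n=="top":
        print("case",ray(d,[[228,108]],50))
        cv2.imwrite("pics/crop.png",cv2.resize(d["image"][130:280,130:530,::-1],None,fx=2,fy=2,interpolation=2))
E
```

```text
top
peg px [399.  171.8] c [ 516.2 -263.3] ang 16.8 L 96.1 w 7.8 skew 3.5
board ((480.9919128417969, 21.681808471679688), (273.12890625, 214.21568298339844), 86.87688446044922)
mark px [257.  183.8] c [487.2 120.6] mean [485.  120.7] ang -3.2 L 192.1 w 32.4
mark px [281.6 184.9] c [483.6  54.6] mean [482.1  54.7] ang -3.2 L 191.3 w 33.0
mark px [306.1 186.3] c [480.4 -11.4] mean [478.4 -11.3] ang -3.2 L 191.1 w 33.0
mark px [330.7 187.7] c [476.1 -77.3] mean [474.9 -77.3] ang -3.2 L 191.6 w 33.0
case [[681.53626068 194.56672858  50.        ]]
scene
peg px [448.7 174.8] c [525.4 403. ] ang 5.8 L 155.8 w 23.6 skew 0.4
peg px [409.9 184. ] c [501.2 264.4] ang 21.9 L 92.8 w 22.7 skew -2.2
peg px [259.8 250. ] c [ 501.1 -269.8] ang 16.3 L 185.6 w 20.4 skew 1.6
peg px [215.8 273.6] c [ 517.1 -412.1] ang -10.2 L 129.6 w 20.4 skew 0.5
board ((450.24591064453125, -99.59649658203125), (1911.065673828125, 1768.4132080078125), 87.7731704711914)
mark px [433.   41.3] c [-114.6  804.2] mean [-112.6  802.6] ang -38.5 L 91.1 w 28.2
mark px [244.9  62.4] c [-349.    -1.8] mean [-348.9   -2.1] ang -53
[... 3393 characters left out ...]
81.7] ang -40.3 L 79.2 w 55.5
mark px [608.9 368.2] c [1242.   405.2] mean [1247.   405.2] ang -0.1 L 201.9 w 4.8
mark px [457.1 342.7] c [990.9  85.3] mean [991.   85.3] ang -30.5 L 37.8 w 24.3
mark px [311.9 341.8] c [ 818.3 -245.3] mean [ 817.3 -248.7] ang 73.2 L 35.1 w 16.5
mark px [566.5 367.4] c [1194.5  305.6] mean [1183.7  302.3] ang 17.2 L 182.1 w 91.8
mark px [209.4 367.1] c [ 762.3 -511.2] mean [ 762.4 -510.1] ang 86.2 L 166.1 w 20.2
mark px [251.8 378.2] c [ 833.4 -422.4] mean [ 833.  -422.4] ang 0.0 L 111.8 w 5.6
mark px [518.6 381.9] c [1147.9  183.3] mean [1147.3  166.2] ang 87.9 L 93.2 w 77.5
mark px [ 37.8 394.9] c [ 636.8 -950.5] mean [ 648.  -953.2] ang -13.5 L 49.5 w 29.8
```

View pics/crop.png

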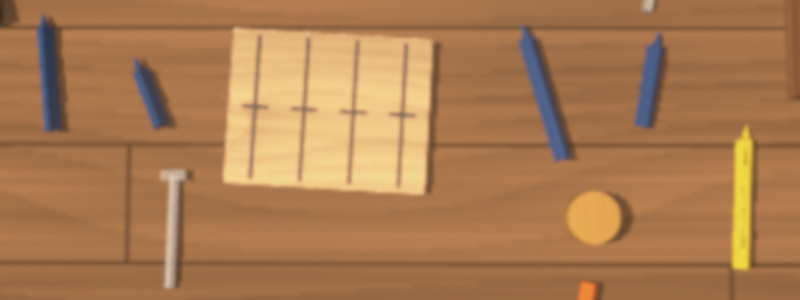

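The crop (2x, offset 130,130) confirms four blue pegs, each with its point at the far end, plus four clean mark lines. The yellow and orange ones stay excluded. I need to loosen the blue mask for the top view.

```bash
python3 - <<'E'
from h import *
d=ctrl.get_image("top");H=cv2.cvtColor(d["image"],cv2.COLOR_RGB2HSV)
for p in((155,167),(205,177),(402,177),(455,170),(170,167)):print(p,H[p[1],p[0]-4:p[0]+5].tolist())
E
sed -i 's/m=(H.*/f=im.astype(int);m=(f[...,2]-f[...,0]>-5)\&(H[...,2]>40)/' h.py
python3 - <<'E'
from h import *
pegs(ctrl.get_image("top"))
E
```

```text
(155, 167) [[112, 89, 126], [109, 114, 114], [110, 100, 92], [112, 88, 78], [112, 86, 77], [112, 85, 78], [114, 71, 75], [159, 36, 71], [10, 100, 92]]
(205, 177) [[117, 61, 125], [111, 101, 126], [110, 106, 125], [112, 92, 108], [117, 62, 86], [122, 49, 78], [124, 46, 78], [136, 37, 75], [0, 47, 82]]
(402, 177) [[114, 77, 129], [110, 105, 136], [111, 109, 140], [110, 112, 139], [110, 107, 133], [112, 99, 119], [115, 68, 97], [138, 33, 78], [3, 59, 86]]
(455, 170) [[124, 51, 125], [111, 102, 133], [110, 110, 135], [110, 113, 136], [110, 113, 136], [111, 108, 130], [113, 92, 111], [124, 45, 85], [2, 52, 84]]
(170, 167) [[13, 144, 172], [13, 142, 172], [13, 143, 171], [13, 143, 171], [13, 142, 172], [13, 144, 172], [13, 143, 171], [13, 143, 171], [13, 143, 171]]
peg px [154. 168.] c [533.3 403.8] ang 6.1 L 155.6 w 22.5 skew -4.4
peg px [401.5 177.9] c [ 507.9 -267.3] ang 16.2 L 187.1 w 22.7 skew -5.1
peg px [454.3 171.5] c [ 525.  -412.7] ang -10.5 L 126.2 w 22.5 skew -4.6
peg px [204.6 177.6] c [506.7 266.4] ang 22.3 L 95.7 w 21.6 skew -4.2
peg px [317.8 371.2] c [ -9.  -39.2] ang 82.0 L 86.4 w 31.9 skew -4.7
```

>>> servo_tool(
  increments=[
    [38.4, -20.2, -16, 0, 0, 20.1, 0.2],
    [38.4, -20.2, -16, 0, 0, 20.1, 0.2],
    [38.4, -20.2, -16, 0, 0, 20.1, 0.2],
    [38.4, -20.2, -16, 0, 0, 20.1, 0.2],
    [38.4, -20.2, -16, 0, 0, 20.1, 0.2],
    [38.4, -20.2, -16, 0, 0, 20.1, 0.2],
    [38.4, -20.2, -16, 0, 0, 20.1, 0.2],
    [38.4, -20.2, -16, 0, 0, 20.1, 0.2],
    [38.4, -20.2, -16, 0, 0, 20.1, 0.2],
    [38.4, -20.2, -16, 0, 0, 20.1, 0.2],
    [38.4, -20.2, -16, 0, 0, 20.1, 0.2],
    [38.4, -20.2, -16, 0, 0, 20.1, 0.2],
    [38.4, -20.2, -16, 0, 0, 20.1, 0.2],
    [38.4, -20.2, -16, 0, 0, 20.1, 0.2],
    [38.4, -20.2, -16, 0, 0, 20.1, 0.2],
    [38.4, -20.2, -16, 0, 0, 20.1, 0.2],
  ],
)

```text
t: 1.63
ee_pos: [534.3, 405.6, 63.5]
orientation: [-0.169, 3.137, 0.001]
ft_force: [-0.8, -0.5, 0.5]
width: 52.6
grasp_force: 0.0
```

>>> servo_tool(
  increments=[
    [0.1, -0.15, -3, 0, 0, 0, 0.2],
    [0.1, -0.15, -5, 0, 0, 0, 0.2],
    [0.1, -0.15, -6.1, 0, 0, 0, 0.2],
    [0.1, -0.15, -6.1, 0, 0, 0, 0.2],
    [0.1, -0.15, -6.1, 0, 0, 0, 0.2],
  ],
)

```text
t: 2.05
ee_pos: [535.9, 403.8, 2.1]
orientation: [-0.169, 3.137, 0.0]
ft_force: [-0.3, -0.1, -0.3]
width: 53.1
grasp_force: 0.0
```

>>> servo_tool(
  increments=[
    [0, 0, 0, 0, 0, 0, -1],
    [0, 0, 0, 0, 0, 0, -1],
    [0, 0, 0, 0, 0, 0, -1],
    [0, 0, 0, 0, 0, 0, -1],
    [0, 0, 0, 0, 0, 0, -1],
    [0, 0, 0, 0, 0, 0, -1],
  ],
)

```text
t: 2.55
ee_pos: [536.5, 402.9, 1.9]
orientation: [-0.166, 3.137, 0.0]
ft_force: [0.3, 0.2, 3.0]
width: 22.4
grasp_force: 30.0
```

>>> servo_tool(
  increments=[
    [0, 0, 3, 0, 0, 0, -1],
    [0, 0, 7, 0, 0, 0, -1],
    [-5.25, -34.9, 7, 0, 0, -9.2, -1],
    [-5.25, -34.9, 7, 0, 0, -9.2, -1],
    [-5.25, -34.9, 7, 0, 0, -9.2, -1],
    [-5.25, -34.9, 7, 0, 0, -9.2, -1],
    [-5.25, -34.9, 7, 0, 0, -9.2, -1],
    [-5.25, -34.9, 7, 0, 0, -9.2, -1],
    [-5.25, -34.9, 7, 0, 0, -9.2, -1],
    [-5.25, -34.9, 7, 0, 0, -9.2, -1],
    [-5.25, -34.9, 7, 0, 0, -9.2, -1],
    [-5.25, -34.9, 7, 0, 0, -9.2, -1],
    [-5.25, -34.9, 7, 0, 0, -9.2, -1],
    [-5.25, -34.9, 7, 0, 0, -9.2, -1],
    [-5.25, -34.9, 7, 0, 0, -9.2, -1],
  ],
)

```text
t: 3.8
ee_pos: [484.4, 54.9, 71.8]
orientation: [0.084, 3.14, 0.0]
ft_force: [-0.2, 0.2, -0.3]
width: 22.6
grasp_force: 30.0
```

Run:
```python
from h import *
d=ctrl.get_image("scene");cv2.imwrite("pics/s1.png",cv2.resize(d["image"][80:330,220:540,::-1],None,fx=2,fy=2))
```

```text
(no output)
```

View pics/s1.png

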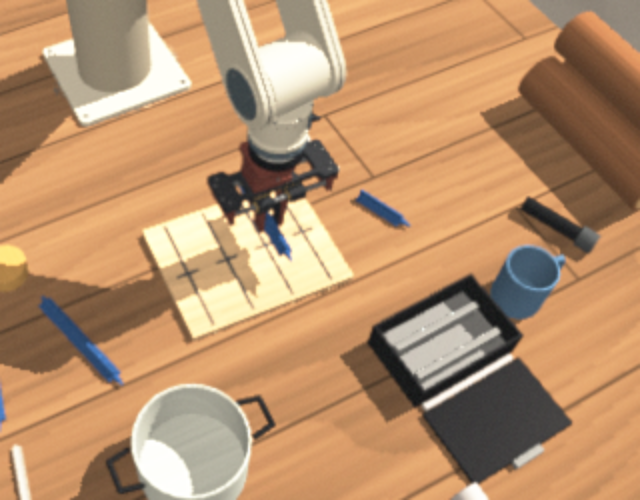

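The peg is held level, with its tip at crop pixel (290,255), over line 2. Lowering it now.

>>> servo_tool(
  increments=[
    [-0.05, -0.04, -3, 0, 0, -0.1, -1],
    [-0.05, -0.04, -4.5, 0, 0, -0.1, -1],
    [-0.05, -0.04, -5.3, 0, 0, -0.1, -1],
    [-0.05, -0.04, -5.5, 0, 0, -0.1, -1],
    [-0.05, -0.04, -5.55, 0, 0, -0.1, -1],
    [-0.05, -0.04, -5.55, 0, 0, -0.1, -1],
  ],
)

```text
t: 4.35
ee_pos: [483.7, 54.1, 16.4]
orientation: [0.087, 3.14, 0.0]
ft_force: [0.7, 0.1, 0.5]
width: 22.7
grasp_force: 30.0
```

>>> servo_tool(
  increments=[
    [0, 0, -0.05, 0, 0, 0, -0.1],
    [0, 0, -0.05, 0, 0, 0, -0.1],
    [0, 0, -0.05, 0, 0, 0, -0.1],
    [0, 0, -0.05, 0, 0, 0, -0.1],
    [0, 0, 3, 0, 0, 0, -0.1],
    [0, 0, 6, 0, 0, 0, -0.1],
    [2.55, -32.1, 6, 0, 0, 19.3, 0.2],
    [2.55, -32.1, 6, 0, 0, 19.3, 0.2],
    [2.55, -32.1, 6, 0, 0, 19.3, 0.2],
    [2.55, -32.1, 6, 0, 0, 19.3, 0.2],
    [2.55, -32.1, 6, 0, 0, 19.3, 0.2],
    [2.55, -32.1, 6, 0, 0, 19.3, 0.2],
    [2.55, -32.1, 6, 0, 0, 19.3, 0.2],
    [2.55, -32.1, 6, 0, 0, 19.3, 0.2],
    [2.55, -32.1, 6, 0, 0, 19.3, 0.2],
    [2.55, -32.1, 6, 0, 0, 19.3, 0.2],
    [2.55, -32.1, 6, 0, 0, 19.3, 0.2],
    [2.55, -32.1, 6, 0, 0, 19.3, 0.2],
  ],
)

```text
t: 5.85
ee_pos: [508.4, -266.1, 76.0]
orientation: [0.44, -3.11, -0.001]
ft_force: [-0.4, -0.8, -0.0]
width: 52.9
grasp_force: 0.0
```

Run:
```python
from h import *
print(ctrl.get_obs()["qpos"])
d=ctrl.get_image("top");pegs(d,3.5);print("board z");pegs(d,17.5)
cv2.imwrite("pics/t1.png",cv2.resize(d["image"][130:280,180:480,::-1],None,fx=2.6,fy=2.6))
```

```text
[-5.03027147e-01  5.55277978e-01  1.82788677e+00  2.09671507e-04
  7.59738021e-01 -2.35538590e+00]
peg px [280.9 187.3] c [480.8  57.1] ang -3.2 L 152.9 w 19.8 skew -4.0
peg px [204.6 177.6] c [506.6 266.4] ang 22.4 L 95.8 w 21.7 skew -4.3
board z
peg px [280.9 187.3] c [479.2  55.8] ang -3.2 L 151.1 w 19.6 skew -4.0
peg px [204.6 177.6] c [504.7 262.7] ang 22.4 L 94.7 w 21.4 skew -4.3
```

View pics/t1.png

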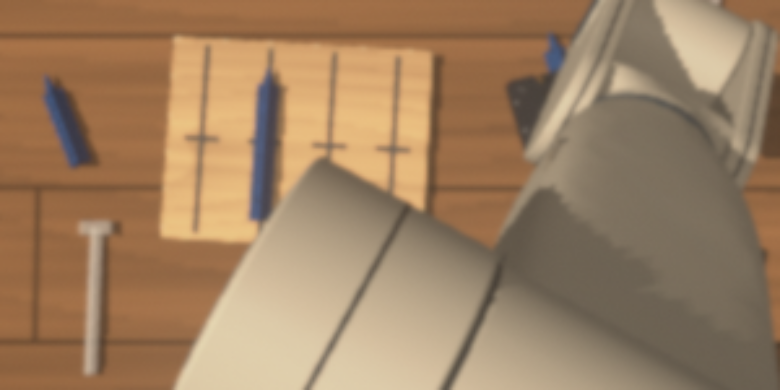

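The peg lies on line 2 (view px about (265,148)), and the arm hides part of the scene. Going down on peg_190.

>>> servo_tool(
  increments=[
    [0.07, -0.08, -3, 0, 0, 0, 0.2],
    [0.07, -0.08, -6, 0, 0, 0, 0.2],
    [0.07, -0.08, -7.2, 0, 0, 0, 0.2],
    [0.07, -0.08, -7.4, 0, 0, 0, 0.2],
    [0.07, -0.08, -7.4, 0, 0, 0, 0.2],
    [0.07, -0.08, -7.4, 0, 0, 0, -1],
    [0.07, -0.08, -7.4, 0, 0, 0, -1],
    [0.07, -0.08, -7.4, 0, 0, 0, -1],
    [0.07, -0.08, -7.4, 0, 0, 0, -1],
    [0.07, -0.08, -7.4, 0, 0, 0, -1],
    [0.07, -0.08, -7.4, 0, 0, 0, -1],
  ],
)

```text
t: 6.82
ee_pos: [509.8, -268.4, 2.6]
orientation: [-0.439, 3.11, -0.0]
ft_force: [0.1, 2.0, 3.7]
width: 22.5
grasp_force: 30.0
```

>>> servo_tool(
  increments=[
    [0, 0, 3, 0, 0, 0, -1],
    [0, 0, 7, 0, 0, 0, -1],
    [-2.2, 38.8, 7, 0, 0, -19.3, -1],
    [-2.2, 38.8, 7, 0, 0, -19.3, -1],
    [-2.2, 38.8, 7, 0, 0, -19.3, -1],
    [-2.2, 38.8, 7, 0, 0, -19.3, -1],
    [-2.2, 38.8, 7, 0, 0, -19.3, -1],
    [-2.2, 38.8, 7, 0, 0, -19.3, -1],
    [-2.2, 38.8, 7, 0, 0, -19.3, -1],
    [-2.2, 38.8, 7, 0, 0, -19.3, -1],
    [-2.2, 38.8, 7, 0, 0, -19.3, -1],
    [-2.2, 38.8, 7, 0, 0, -19.3, -1],
    [-2.2, 38.8, 7, 0, 0, -19.3, -1],
    [-2.2, 38.8, 7, 0, 0, -19.3, -1],
    [-2.2, 38.8, 7, 0, 0, -19.3, -1],
    [-2.2, 38.8, 7, 0, 0, -19.3, -1],
    [-2.2, 38.8, 7, 0, 0, -19.3, -1],
  ],
)

```text
t: 8.23
ee_pos: [487.7, 118.3, 72.1]
orientation: [-0.092, -3.14, 0.0]
ft_force: [0.7, 0.3, -1.1]
width: 22.2
grasp_force: 30.0
```

>>> servo_tool(
  increments=[
    [-0.05, 0.22, -3, 0, 0, 0.15, -1],
    [-0.05, 0.22, -4.5, 0, 0, 0.15, -1],
    [-0.05, 0.22, -5.3, 0, 0, 0.15, -1],
    [-0.05, 0.22, -5.5, 0, 0, 0.15, -1],
    [-0.05, 0.22, -5.5, 0, 0, 0.15, -1],
    [-0.05, 0.22, -5.5, 0, 0, 0.15, -1],
  ],
)

```text
t: 8.73
ee_pos: [487.5, 121.3, 17.5]
orientation: [0.086, 3.14, 0.0]
ft_force: [0.2, -0.2, -0.7]
width: 22.3
grasp_force: 30.0
```

>>> servo_tool(
  increments=[
    [0, -0.05, -0.08, 0, 0, 0, -1],
    [0, -0.05, -0.08, 0, 0, 0, -0.1],
    [0, -0.05, -0.08, 0, 0, 0, -0.1],
    [0, -0.05, -0.08, 0, 0, 0, -0.1],
    [0, -0.05, -0.08, 0, 0, 0, -0.1],
    [0, -0.05, 3, 0, 0, 0, -0.1],
    [0, -0.05, 6, 0, 0, 0, -0.1],
    [2.12, 14.6, 6, 0, 0, 25.5, 0.2],
    [2.12, 14.6, 6, 0, 0, 25.5, 0.2],
    [2.12, 14.6, 6, 0, 0, 25.5, 0.2],
    [2.12, 14.6, 6, 0, 0, 25.5, 0.2],
    [2.12, 14.6, 6, 0, 0, 25.5, 0.2],
    [2.12, 14.6, 6, 0, 0, 25.5, 0.2],
    [2.12, 14.6, 6, 0, 0, 25.5, 0.2],
    [2.12, 14.6, 6, 0, 0, 25.5, 0.2],
    [2.12, 14.6, 6, 0, 0, 25.5, 0.2],
  ],
)

```text
t: 10.07
ee_pos: [508.0, 266.5, 77.0]
orientation: [0.607, -3.081, 0.001]
ft_force: [-0.4, 1.2, -0.8]
width: 52.5
grasp_force: 0.0
```

>>> servo_tool(
  increments=[
    [0.06, 0.06, -3, 0, 0, 0, 0.2],
    [0.06, 0.06, -6, 0, 0, 0, 0.2],
    [0.06, 0.06, -7.2, 0, 0, 0, 0.2],
    [0.06, 0.06, -7.45, 0, 0, 0, 0.2],
    [0.06, 0.06, -7.45, 0, 0, 0, 0.2],
    [0.06, 0.06, -7.45, 0, 0, 0, -1],
    [0.06, 0.06, -7.45, 0, 0, 0, -1],
    [0.06, 0.06, -7.45, 0, 0, 0, -1],
    [0.06, 0.06, -7.45, 0, 0, 0, -1],
    [0.06, 0.06, -7.45, 0, 0, 0, -1],
    [0.06, 0.06, -7.45, 0, 0, 0, -1],
  ],
)

```text
t: 10.98
ee_pos: [509.4, 268.7, 3.4]
orientation: [-0.611, 3.081, 0.0]
ft_force: [0.1, -1.0, 5.9]
width: 22.2
grasp_force: 30.0
```

>>> servo_tool(
  increments=[
    [0, 0, 3, 0, 0, 0, -1],
    [0, 0, 7, 0, 0, 0, -1],
    [-3.25, -34.45, 7, 0, 0, -25.5, -1],
    [-3.25, -34.45, 7, 0, 0, -25.5, -1],
    [-3.25, -34.45, 7, 0, 0, -25.5, -1],
    [-3.25, -34.45, 7, 0, 0, -25.5, -1],
    [-3.25, -34.45, 7, 0, 0, -25.5, -1],
    [-3.25, -34.45, 7, 0, 0, -25.5, -1],
    [-3.25, -34.45, 7, 0, 0, -25.5, -1],
    [-3.25, -34.45, 7, 0, 0, -25.5, -1],
    [-3.25, -34.45, 7, 0, 0, -25.5, -1],
    [-3.25, -34.45, 7, 0, 0, -25.5, -1],
    [-3.25, -34.45, 7, 0, 0, -25.5, -1],
    [-3.25, -34.45, 7, 0, 0, -25.5, -1],
    [-3.25, -34.45, 7, 0, 0, -25.5, -1],
  ],
)

```text
t: 12.23
ee_pos: [476.5, -74.9, 72.7]
orientation: [-0.082, -3.14, -0.0]
ft_force: [0.1, -0.4, -0.0]
width: 22.3
grasp_force: 30.0
```

>>> servo_tool(
  increments=[
    [0, -0.2, -3, 0, 0, -0.1, -1],
    [0, -0.2, -4.5, 0, 0, -0.1, -1],
    [0, -0.2, -5.3, 0, 0, -0.1, -1],
    [0, -0.2, -5.5, 0, 0, -0.1, -1],
    [0, -0.2, -5.55, 0, 0, -0.1, -1],
    [0, -0.2, -5.55, 0, 0, -0.1, -1],
  ],
)

```text
t: 12.73
ee_pos: [476.8, -77.6, 17.5]
orientation: [0.086, 3.14, -0.0]
ft_force: [0.9, -1.0, -0.8]
width: 22.6
grasp_force: 30.0
```

>>> servo_tool(
  increments=[
    [-0.03, 0, -0.06, 0, 0, 0, -1],
    [-0.03, 0, -0.06, 0, 0, 0, -0.1],
    [-0.03, 0, -0.06, 0, 0, 0, -0.1],
    [-0.03, 0, -0.06, 0, 0, 0, -0.1],
    [-0.03, 0, -0.06, 0, 0, 0, -0.1],
    [-0.03, 0, 3, 0, 0, 0, -0.1],
    [-0.03, 0, 6, 0, 0, 0, -0.1],
    [5.0, -33.55, 6, 0, 0, -7.3, 0.2],
    [5.0, -33.55, 6, 0, 0, -7.3, 0.2],
    [5.0, -33.55, 6, 0, 0, -7.3, 0.2],
    [5.0, -33.55, 6, 0, 0, -7.3, 0.2],
    [5.0, -33.55, 6, 0, 0, -7.3, 0.2],
    [5.0, -33.55, 6, 0, 0, -7.3, 0.2],
    [5.0, -33.55, 6, 0, 0, -7.3, 0.2],
    [5.0, -33.55, 6, 0, 0, -7.3, 0.2],
    [5.0, -33.55, 6, 0, 0, -7.3, 0.2],
    [5.0, -33.55, 6, 0, 0, -7.3, 0.2],
    [5.0, -33.55, 6, 0, 0, -7.3, 0.2],
  ],
)

```text
t: 14.23
ee_pos: [525.6, -413.0, 76.6]
orientation: [-0.288, -3.127, -0.002]
ft_force: [0.3, 0.9, -0.5]
width: 52.3
grasp_force: 0.0
```

>>> servo_tool(
  increments=[
    [0.1, 0, -3, 0, 0, 0, 0.2],
    [0.1, 0, -6, 0, 0, 0, 0.2],
    [0.1, 0, -7.2, 0, 0, 0, 0.2],
    [0.1, 0, -7.4, 0, 0, 0, 0.2],
    [0.1, 0, -7.4, 0, 0, 0, 0.2],
    [0.1, 0, -7.4, 0, 0, 0, -1],
    [0.1, 0, -7.4, 0, 0, 0, -1],
    [0.1, 0, -7.4, 0, 0, 0, -1],
    [0.1, 0, -7.4, 0, 0, 0, -1],
    [0.1, 0, -7.4, 0, 0, 0, -1],
    [0.1, 0, -7.4, 0, 0, 0, -1],
  ],
)

```text
t: 15.15
ee_pos: [527.8, -413.8, 4.0]
orientation: [0.287, 3.128, -0.001]
ft_force: [-0.2, 1.2, 4.9]
width: 21.9
grasp_force: 30.1
```

>>> servo_tool(
  increments=[
    [0, 0, 3, 0, 0, 0, -1],
    [0, 0, 7, 0, 0, 0, -1],
    [-4.65, 40.1, 7, 0, 0, 7.3, -1],
    [-4.65, 40.1, 7, 0, 0, 7.3, -1],
    [-4.65, 40.1, 7, 0, 0, 7.3, -1],
    [-4.65, 40.1, 7, 0, 0, 7.3, -1],
    [-4.65, 40.1, 7, 0, 0, 7.3, -1],
    [-4.65, 40.1, 7, 0, 0, 7.3, -1],
    [-4.65, 40.1, 7, 0, 0, 7.3, -1],
    [-4.65, 40.1, 7, 0, 0, 7.3, -1],
    [-4.65, 40.1, 7, 0, 0, 7.3, -1],
    [-4.65, 40.1, 7, 0, 0, 7.3, -1],
    [-4.65, 40.1, 7, 0, 0, 7.3, -1],
    [-4.65, 40.1, 7, 0, 0, 7.3, -1],
    [-4.65, 40.1, 7, 0, 0, 7.3, -1],
    [-4.65, 40.1, 7, 0, 0, 7.3, -1],
  ],
)

```text
t: 16.48
ee_pos: [481.3, -13.5, 73.3]
orientation: [0.089, 3.14, -0.0]
ft_force: [0.4, 0.5, -0.4]
width: 22.0
grasp_force: 30.0
```

>>> servo_tool(
  increments=[
    [-0.08, 0.17, -3, 0, 0, 0, -1],
    [-0.08, 0.17, -4.5, 0, 0, 0, -1],
    [-0.08, 0.17, -5.3, 0, 0, 0, -1],
    [-0.08, 0.17, -5.5, 0, 0, 0, -1],
    [-0.08, 0.17, -5.6, 0, 0, 0, -1],
    [-0.08, 0.17, -5.6, 0, 0, 0, -1],
  ],
)

```text
t: 16.98
ee_pos: [480.5, -11.4, 17.5]
orientation: [0.088, 3.14, -0.0]
ft_force: [-0.1, 0.4, 0.0]
width: 22.7
grasp_force: 30.0
```

Release, rise, and move out of the way towards +y, out of the top view.

>>> servo_tool(
  increments=[
    [0, 0, -0.05, 0, 0, 0, -1],
    [0, 0, -0.05, 0, 0, 0, -0.1],
    [0, 0, -0.05, 0, 0, 0, -0.1],
    [0, 0, -0.05, 0, 0, 0, -0.1],
    [0, 0, -0.05, 0, 0, 0, -0.1],
    [0, 0, 3, 0, 0, 0, -0.1],
    [0, 0, 6, 0, 0, 0, -0.1],
    [0, 0, 15, 0, 0, 0, -0.1],
    [-25, 48, 20, 0, 0, 0, -0.1],
    [-25, 48, 20, 0, 0, 0, -0.1],
    [-25, 48, 20, 0, 0, 0, -0.1],
    [-25, 48, 20, 0, 0, 0, -0.1],
    [-25, 48, 20, 0, 0, 0, -0.1],
    [-25, 48, 20, 0, 0, 0, -0.1],
    [-25, 48, 20, 0, 0, 0, -0.1],
    [-25, 48, 20, 0, 0, 0, -0.1],
    [-25, 48, 20, 0, 0, 0, -0.1],
    [-25, 48, 20, 0, 0, 0, -0.1],
    [-25, 48, 20, 0, 0, 0, -0.1],
    [-25, 48, 20, 0, 0, 0, -0.1],
  ],
)

```text
t: 18.65
ee_pos: [251.3, 427.1, 208.9]
orientation: [0.086, 3.14, 0.0]
ft_force: [1.5, 0.7, 0.6]
width: 39.5
grasp_force: 0.0
```

Run:
```python
from h import *
for n,b in(("top",(120,260,200,390)),("scene",(150,270,250,430))):
    d=ctrl.get_image(n);print(n);pegs(d,17.5)
    cv2.imwrite(f"pics/{n}2.png",cv2.resize(d["image"][b[0]:b[1],b[2]:b[3],::-1],None,fx=4,fy=4,interpolation=2))
```

```text
top
peg px [255.9 185.2] c [485.9 122.7] ang -3.0 L 183.7 w 19.6 skew -5.1
peg px [280.8 187.2] c [479.2  56.1] ang -3.3 L 151.1 w 18.7 skew -3.7
peg px [305.1 188. ] c [477.3  -8.9] ang -3.5 L 122.7 w 18.7 skew -4.0
peg px [330.2 190.2] c [471.6 -76.1] ang -3.8 L 92.4 w 19.0 skew -4.0
peg px [ 25.  259.2] c [279.8 733.6] ang 65.7 L 87.0 w 31.2 skew 3.6
scene
peg px [370.7 193.8] c [478.8 121.8] ang -3.3 L 196.7 w 24.8 skew 3.0
peg px [505.1 193.9] c [662.  507.2] ang 17.1 L 126.4 w 41.8 skew 19.4
peg px [351.3 199.9] c [475.3  54.9] ang -3.4 L 167.4 w 24.3 skew -0.3
peg px [332.4 206.7] c [471.1 -10.2] ang -3.7 L 134.9 w 23.8 skew 0.2
peg px [312.4 213.4] c [465.4 -76.9] ang -3.0 L 106.5 w 23.5 skew 0.1
peg px [302.4 314.5] c [ 742.7 -239.8] ang 13.1 L 96.8 w 49.8 skew -1.5
peg px [384.1 380.8] c [ 984.4 -132.5] ang -89.7 L 97.4 w 19.1 skew -0.3
peg px [386.6 387.8] c [1001.5 -133.2] ang 90.0 L 97.1 w 16.7 skew -2.2
```

View pics/top2.png

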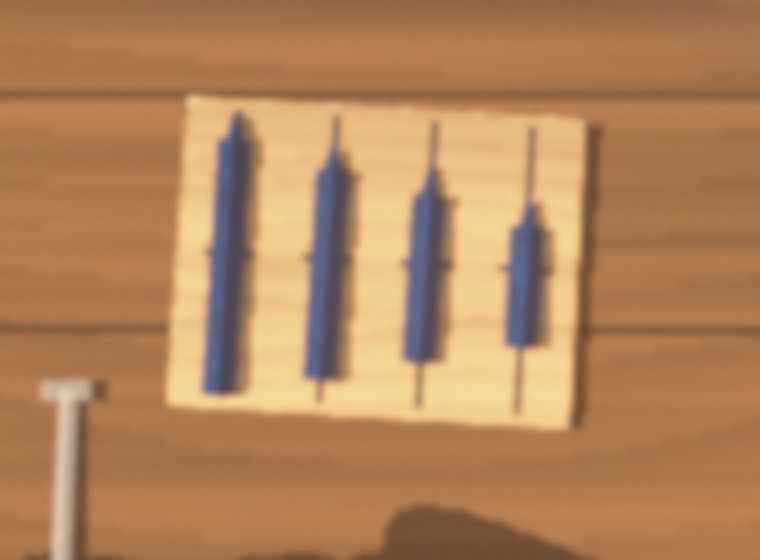

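View pics/scene2.png

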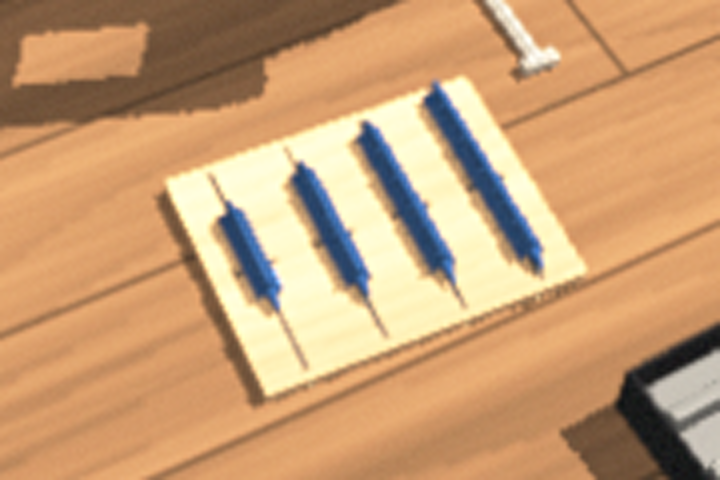

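All four lie flat on their lines in the right order, with 190 at the left (case side, px (228,250)) through 100 at the right (525,275). One quick half-contrast profile to check the centring.

Run:
```python
from h import *
M=np.array([[487.4,120.4],[483.7,54.5],[480.0,-11.4],[476.3,-77.3]]);th=np.radians(-3.2)
v=np.array([np.cos(th),np.sin(th)]);n=np.array([-v[1],v[0]])
def samp(d,g,P):
    E=np.array(d["extrinsics"]);q=(P-E[:3,3])@E[:3,:3]
    x=q[:,0]/-q[:,2];y=-q[:,1]/-q[:,2];s=1+d["k1"]*(x*x+y*y)
    return cv2.remap(g,np.float32(d["fx"]*x*s+d["cx"]).reshape(-1,1),np.float32(d["fy"]*y*s+d["cy"]).reshape(-1,1),1).ravel()
def cross(s,f,lo,hi):
    h=(lo+hi)/2;i=np.nonzero((f[:-1]-h)*(f[1:]-h)<=0)[0];return s[i].round(1)
d=ctrl.get_image("top");g=d["image"][...,0].astype(np.float32)
for m,L in zip(M,(190,160,130,100)):
    s=np.arange(-L/2-7,-L/2+12,.1);o=[]
    for z,t in((14,-7),(14,7),(17.5,-9),(17.5,9)):
        P=np.c_[m+s[:,None]*v+t*n,np.full(len(s),z)];f=samp(d,g,P);o+=list(cross(s,f,f[:15].mean(),f[-15:].mean())+L/2)
    t=np.arange(-22,22,.1);w=[]
    for a in np.linspace(-L/2+10,L/2-25,7):
        if abs(a)<7: continue
        P=np.c_[m+a*v+t[:,None]*n,np.full(len(t),17.5)];f=samp(d,g,P);c=cross(t,f,f.min(),np.median(f[-30:]));w.append((c.min(),c.max()))
    print(L,"butt err",np.round(o,1),"lateral",[tuple(map(float,x)) for x in w])
```

```text
190 butt err [0.8 0.3 0.8 0.1] lateral [(-14.1, 11.1), (-13.3, 11.2), (-15.6, 11.7), (-14.8, 12.0), (-13.8, 11.4), (-13.4, 11.9), (-13.3, 12.1)]
160 butt err [-0.8 -0.7 -1.  -1. ] lateral [(-14.8, 10.2), (-14.7, 10.6), (-15.4, 10.3), (-15.2, 10.9), (-15.1, 10.3), (-14.7, 10.7), (-14.8, 10.3)]
130 butt err [ 0.  -0.3  0.  -0.1] lateral [(-13.4, 11.3), (-15.4, 11.2), (-13.7, 11.5), (-13.8, 11.6), (-14.1, 11.1), (-13.8, 11.4), (-13.9, 11.1)]
100 butt err [-1.2 -1.2 -1.2 -0.9] lateral [(-15.7, 10.4), (-14.9, 10.4), (-14.8, 10.5), (-14.7, 10.4), (-14.7, 10.4), (-14.2, 9.8)]
```

All pegs are within about 1.5 mm of their ticks and lines, and the robot is clear.

```bash
python3 -c "
from workcell import ctrl
print(ctrl.close_job())"
```

```text
the job is handed in; nothing more can be done
None
```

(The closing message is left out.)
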